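Clamp a bonded heat sink in the bench screw press

TASK

Push the loaded tray into the bench press until it is fully home against the rear stop, then turn the crank clockwise (seen from above) until you feel the foot touch the heat sink, add half a turn more and no further, and let go, leaving the assembly clamped. Leave the things beside the press alone.

Things in the scene. Friction and masses are not known exactly. Their poses are not given: they have to be found in the camera images.
- tray_tab (a point): Centre of the upright tab of the loose tray: a dark steel block 12 mm along the tray, 30 mm wide, 40 mm high (top 20 mm above this point), standing at the tray's front end (towards the robot). Push it or pinch it from above. The point's x axis points along the slideway into the press (pushing direction), z up.
- tray: Loose dark steel tray, 168 x 60 x 8 mm plus the tab, about 0.6 kg, carrying a 50 mm square module with a finned aluminium heat sink (top 28 mm above the tray's underside). Origin: underside of the tray below the middle of the heat sink; x points into the press, the tab stands 109.5 mm towards -x. It starts 35 to 65 mm short of home.
- bed: Fixed aluminium slideway of the press, 205 x 90 mm, on packing whose height differs each time; a 12 mm high rail on either side (1.5 mm play beside the tray) and a steel stop across its far end. Origin on the screw axis, 42 mm below the slideway's surface; x points along the slideway, inwards. With the tray against the stop, the tray's origin is at x = 0 in this frame, within 1 mm.
- screw_axis (a point): Point on the vertical screw axis of the fixed press, level with the middle of the crank's grip; head and hub end 27 mm below it. x points as the slideway does. Free turning takes 0.25 to 0.45 N m (5 to 10 N at the grip). On contact it rises by about 0.2 N m (5 N) within a few hundredths of a turn (the foot's spring is preloaded to 160 N), then by 0.16 N m per further turn.
- crank_grip (a point): Middle of the upright black grip of the crank: a cylinder 18 mm across and 52 mm high, 45 mm from the screw axis, free to spin on its pin, its foot on the crank arm 27 mm below this point. It circles at constant height. Nothing stands beside it. Its orientation means nothing.
- crank (a joint): Angle of the crank in rad, 0 at the start (foot raised, grip at the press's -y side), growing clockwise seen from above; range 0 to 18.8. Each turn lowers the foot 10 mm. The foot meets the heat sink somewhere between 0.6 and 1.6 turns; this is not measured and must be felt as a rise in turning force (see screw_axis). The screw does not run back when let go.
- jar: Bystander: white screw-top jar, 56 mm across, 75 mm high, beside the press. Origin under its centre.
- driver: Bystander: black-handled screwdriver, 170 mm long, lying beside the press. Origin under its middle.
- parts_bin: Bystander: small open plastic bin, 110 x 80 x 45 mm, beside the press. Origin under its centre.
Things that resemble listed ones, but are neither listed nor needed, are in the scene too. Of the things like the tray, leave any that is brown or red; of the rest the smaller one is meant.

How it is judged (in metres and radians):
On the way, in this order (a step that is already met when the one before it is completed fails the run):
1. the tray is fully home against the stop (x of tray in the frame of bed above -0.002 m and contact force between tray and bed below 60 N), for 0.2 s.
2. with the tray home, the foot is wound down onto the heat sink (x of tray in the frame of bed above -0.002 m and contact force between tray and bed above 85 N), for 0.1 s.
At the end, for the whole second after the job is handed in: The tray is within 2.5 mm of the stop, clamped between foot and bed with 199 to 233 N on the bed (0.5 turn past contact gives about 216 N; 0.1 turn is 10 N), the crank at rest and let go (x of tray in the frame of bed above -0.0025 m and contact force between tray and bed between 199 and 233 N and velocity of joint crank between -0.05 and 0.05 rad/s); the robot touches nothing.
It fails at once if the heat sink is overpressed (over 255 N: about 0.4 turn too far) (contact force between tray and bed above 255 N).
It fails at once if the jar is disturbed (distance of jar from where it was at the start of the episode above 0.03 m or angle between jar's own z axis and vertical above 0.4 rad).
It fails at once if the screwdriver is disturbed (distance of driver from where it was at the start of the episode above 0.03 m).
It fails at once if the parts bin is disturbed (distance of parts_bin from where it was at the start of the episode above 0.03 m).
It also fails if it takes over 72 s, if anything falls off the work surface, if the arm or the gripper's body presses on something with over 40 N, if the wrist force passes 120 N, or if a joint passes its speed limit or range.

ROBOT

A 6-joint arm with a two-finger parallel gripper is mounted at the origin on the work surface. World frame = base frame: x ahead of the robot, y to its left, z up, the work surface at z = 0. Lengths are in m, angles in degrees, forces in N, time in s.
With the tool pointing down it reaches from about 0.25 to 0.725 m from the base axis. Payload 9.7 kg.
Tool frame: the origin (TCP) lies at the very end of the fingers, on their centre line; the grasp point (between the pads) lies 19 mm behind it; y points along the fingers, x is the direction in which the jaws open and shut, and the axes are right-handed (so a half turn about y gives the same grasp; the last joint's range is limited). The gripper opens to 85 mm and grips with 20 to 120 N. Pads are 22 mm wide; open, the fingers measure 114 mm over their backs; the gripper's body (76 mm by 85 mm) begins 54 mm behind the grasp point. The pads swing forward as they close: fully open they stand 13 mm farther back than shut.
Start: joints at [-71.448, 4.979, 10.078, 95.1, 0, 90], TCP at [0.175, -0.521, 0.231] pointing down, gripper open.
Joint ranges: [-179.16, 179.16], [-48.56, 103.87], [-65.8, 70.77], [-126.05, 130.52], [-82.76, 87.17], [-180, 180]. Speed limits (degrees/s): [127.2, 127.2, 147.25, 180, 180, 180].

INTERFACE

Orientations are given as [roll, pitch, yaw] about the fixed x, y, z axes, in that order (R = Rz(yaw) Ry(pitch) Rx(roll)).
In Python, from workcell import bot gives the robot as it stands.
- The arm moves only by the shell command python3 -m jog 'ROWS' [FORCE]. ROWS is JSON, a list of rows, each a list of 7 numbers: the closure, from 0 (fully open) to 1 (shut), then the shift along the world's x, y, z in units of 25 mm (1.0 is 25 mm), then the turn, a rotation vector about the world's x, y, z in units of 5 degrees (1.0 is 5 degrees). A call has 1 to 5 rows; each row is the pose to reach, as a shift and turn from the pose commanded when the call began; what a row does not reach only later rows make up. A row lasts 1/10 s, in which the tool goes at most 50 mm and 8.59 degrees, less where a joint would pass 70% of its speed; a pose out of reach is approached as far as the arm can. A call with a gripper value outside its range is refused whole. The fingers move at their own pace and stop on an object; FORCE is the grip in N (left out, the last holds). Time passes only in rows, so rows that repeat a pose let the fingers close. It gives the time, the measured TCP pose, the force and the opening at its end, in the units of the state.
- bot.get_obs(): the state, without advancing time (a new reading comes with each control period).
- bot.camera(name): name is "scene" or "top" or "wrist"; returns (picture, depth): 420x560x3 uint8, red, green, blue; 420x560 float32, m along the optical axis (not along the pixel's ray), 0 where there is no reading.
- bot.camera_model(name): a dict with "fx", "fy", "cx", "cy" (pixels), "rvec" (rotation vector, rad) and "tvec" (3), from world to camera coordinates, as OpenCV has them; the wrist camera has in their place "tool_from_camera" (4x4, takes a point from camera to tool coordinates, whose origin is the TCP and whose axes are the tool frame's). Camera axes: x right, y down, z forward; pixel columns grow to the right and rows downward; lengths in m; the calibration is good to about 2 mm. A picture is of the moment at which its call begins: read the wrist's pose just before it. camera_model takes no time and is no camera call.
- bot.job_done(): hands the job in, once; it reports no verdict.
Trained networks look in the newest picture that a camera, given by its name, has taken for a name from the list of things; names that differ only in an ending like _2 or _b are one class to them, and where a whole thing is asked for, a point or a joint stands for the part that bears it (a point fixed in the world has none). Each returns a list of dicts, best first, with "conf" (0 to 1); they miss things now and then, are a little off and sometimes report something else, mostly with a low value. They report only what shows in the picture. A call takes as long as a camera call. They do not tell look-alikes from the thing itself.
- bot.regions_of(camera, label): "pixels" (420x560 bool, what is visible of it) and "point" ([row, column] in pixels, amid what is visible of it).
The state is a dict: "time": time; "q": joint angles; "qd": joint speeds; "joint_efforts": joint torques, N m; "ee_pos": TCP position; "tcp_rot": TCP orientation; "wrist_force": force on the tool from outside, world axes, zero at the start; "torque": the same for the moment, N m; "opening": finger opening in m.
Only numpy, scipy, OpenCV 4.12 (cv2) and the standard library are available. Lean on these libraries where they do the work, as an engineer would, in place of code of your own. Each camera call takes 0.05 s, during which the arm holds its last target. There are 200 camera calls.

## Working session

There is one attempt and no reset: what is moved stays moved. The work goes in short steps, Python scripts to look and compute and a shell command to move; the robot and the scene stay as the last step left them, time stands still between calls to the robot, and variables do not carry over. Pictures are saved under pics/ and viewed, about 8 in all and at most 12, crops included, and the job is handed in when it is done.

```bash
ls; mkdir -p pics; cat > h.py <<'E'
import numpy as np, cv2
from workcell import bot
def cam(n):
    m=bot.camera_model(n)
    K=(m["fx"],m["fy"],m["cx"],m["cy"])
    if "rvec" in m:
        R=cv2.Rodrigues(np.array(m["rvec"],float))[0]; t=np.array(m["tvec"],float).ravel()
        return K,R.T,-R.T@t
    from scipy.spatial.transform import Rotation as Ro
    o=bot.get_obs(); T=np.array(m["tool_from_camera"])
    Rw=Ro.from_euler('xyz',o["tcp_rot"],degrees=True).as_matrix()
    return K,Rw@T[:3,:3],Rw@T[:3,3]+np.array(o["ee_pos"])
def cloud(n,d,c=None):
    (fx,fy,cx,cy),R,p=c or cam(n)
    v,u=np.mgrid[:d.shape[0],:d.shape[1]]
    P=np.stack([(u-cx)/fx*d,(v-cy)/fy*d,d],-1)@R.T+p
    P[d<=0]=np.nan
    return P
E
python3 - <<'E'
from h import *
for n in ("scene","top"):
    im,d=bot.camera(n); cv2.imwrite(f"pics/{n}0.png",im[:,:,::-1]); P=cloud(n,d); np.savez(f"{n}0.npz",P=P,im=im)
    for l in ("tray","tray_tab","crank_grip","bed","jar","driver","parts_bin"):
        for r in bot.regions_of(n,l)[:4]:
            px=r["pixels"]; q=P[px]; q=q[~np.isnan(q[:,0])]
            print(n,l,round(r["conf"],2),np.round(r["point"]),px.sum(),np.round(np.median(q,0),3) if len(q) else None, np.round(np.percentile(q,[2,98],axis=0),3).tolist() if len(q) else '')
print(bot.get_obs())
E
```

```text
pics
scene tray 0.96 [173. 178.] 2047 [ 0.421 -0.353  0.013] [[0.32, -0.429, 0.007], [0.512, -0.281, 0.063]]
scene tray 0.88 [209. 257.] 695 [ 0.51  -0.103  0.057] [[0.441, -0.14, 0.001], [0.647, -0.044, 0.106]]
scene tray 0.88 [194. 400.] 2376 [0.384 0.261 0.013] [[0.286, 0.17, 0.003], [0.47, 0.347, 0.065]]
scene tray 0.72 [219. 256.] 505 [ 0.649 -0.089  0.228] [[0.549, -0.119, 0.067], [0.66, -0.055, 0.281]]
scene tray_tab 0.86 [208. 258.] 525 [ 0.507 -0.105  0.057] [[0.484, -0.134, 0.052], [0.646, -0.046, 0.097]]
scene tray_tab 0.8 [175. 174.] 2103 [ 0.418 -0.354  0.013] [[0.313, -0.431, 0.004], [0.514, -0.283, 0.063]]
scene tray_tab 0.78 [195. 401.] 2429 [0.381 0.262 0.013] [[0.283, 0.17, 0.002], [0.47, 0.349, 0.065]]
scene tray_tab 0.65 [218. 329.] 578 [0.5   0.075 0.064] [[0.463, 0.051, 0.003], [0.513, 0.1, 0.079]]
scene crank_grip 0.56 [217. 243.] 153 [ 0.657 -0.11   0.265] [[0.646, -0.119, 0.233], [0.66, -0.102, 0.282]]
scene bed 0.76 [272. 268.] 1214 [ 0.669 -0.061  0.051] [[0.503, -0.108, 0.028], [0.707, -0.013, 0.063]]
scene jar 0.71 [208. 257.] 616 [ 0.511 -0.103  0.057] [
[... 1646 characters left out ...]
[[0.54, 0.099, -0.001], [0.657, 0.201, 0.048]]
{'time': 0.8, 'q': array([-7.14466847e+01,  4.97800425e+00,  1.00771777e+01,  9.51002787e+01,
        7.84384073e-05,  8.99988528e+01]), 'qd': array([-0.01711729,  0.00816904, -0.04074291,  0.01473803,  0.03118983,
       -0.0030735 ]), 'joint_efforts': array([-4.85495493e-04, -5.20058656e+01,  4.64831972e+01,  1.41121935e-03,
        2.45141507e-06,  5.22134016e-07]), 'ee_pos': array([ 0.17499791, -0.52139952,  0.23128345]), 'tcp_rot': array([-8.99999215e+01,  1.10529064e-03, -7.14455375e+01]), 'wrist_force': array([ 0.7145353 , -0.07915135,  0.1254138 ]), 'torque': array([ 0.01796717, -0.03526611,  0.00162702]), 'opening': 0.08536361241484758}
```

View pics/scene0.png

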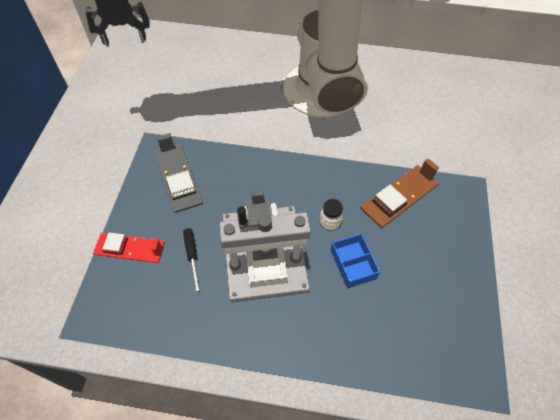

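View pics/top0.png

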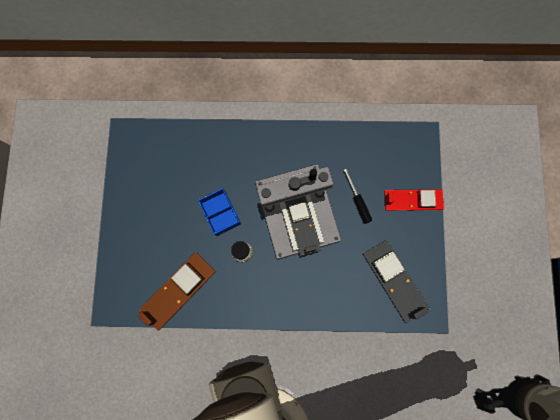

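```bash
python3 - <<'E'
from h import *
Z=np.load("top0.npz");P=Z["P"];im=Z["im"]
S=np.load("scene0.npz");Q=S["P"];
cv2.imwrite("pics/crop1.png",cv2.resize(im[155:275,240:360,::-1],(600,600),interpolation=cv2.INTER_CUBIC))
A=np.concatenate([P.reshape(-1,3),Q.reshape(-1,3)]);A=A[~np.isnan(A[:,0])]
src=np.r_[np.zeros(P.shape[0]*P.shape[1]),np.ones(Q.shape[0]*Q.shape[1])]
w=lambda a,x0,x1,y0,y1,z0,z1:a[(a[:,0]>x0)&(a[:,0]<x1)&(a[:,1]>y0)&(a[:,1]<y1)&(a[:,2]>z0)&(a[:,2]<z1)]
for nm,C in(("top",P),("scene",Q)):
    C=C.reshape(-1,3);C=C[~np.isnan(C[:,0])]
    reg=w(C,.45,.78,-.18,.06,.0,.4)
    h,e=np.histogram(reg[:,2],np.arange(0,.30,.005)); print(nm,[(round(a,3),int(b)) for a,b in zip(e,h) if b>15])
    for z0,z1 in((.085,.105),(.05,.062),(.21,.232),(.232,.25),(.26,.295)):
        q=w(C,.45,.8,-.18,.06,z0,z1)
        if len(q)>5:
            r=cv2.minAreaRect((q[:,:2]*1000).astype(np.float32)); print(z0,len(q),np.round(np.median(q,0),3),np.round(r[0],1),np.round(r[1],1),round(r[2],1))
E
```

```text
top [(np.float64(0.0), 2189), (np.float64(0.005), 324), (np.float64(0.015), 29), (np.float64(0.02), 742), (np.float64(0.025), 1084), (np.float64(0.03), 165), (np.float64(0.035), 29), (np.float64(0.04), 18), (np.float64(0.045), 76), (np.float64(0.05), 274), (np.float64(0.055), 712), (np.float64(0.06), 348), (np.float64(0.065), 46), (np.float64(0.07), 84), (np.float64(0.075), 175), (np.float64(0.08), 27), (np.float64(0.09), 25), (np.float64(0.095), 42), (np.float64(0.13), 31), (np.float64(0.17), 28), (np.float64(0.175), 22), (np.float64(0.18), 31), (np.float64(0.185), 36), (np.float64(0.19), 37), (np.float64(0.195), 423), (np.float64(0.2), 605), (np.float64(0.205), 123), (np.float64(0.21), 41), (np.float64(0.22), 32), (np.float64(0.225), 139), (np.float64(0.23), 24), (np.float64(0.275), 22), (np.float64(0.28), 21)]
0.085 75 [ 0.493 -0.105  0.095] [556.1 -92. ] [149.2  29.1] 15.9
0.05 1181 [ 0.548 -0.093  0.057] [590.6 -43.1] [232.2 207.4] 0.8
0.21 233 [ 0.641 -0.073  0.227] [636.8 -65.2] [ 28.7 169.4] 12.6
0.232 14 [ 0.643 -0.104  0.237] [636.4 -86. ] [12.1 64.1] 14.4
0.26 56 [ 0.649 -
[... 726 characters left out ...]
(np.float64(0.17), 84), (np.float64(0.175), 101), (np.float64(0.18), 93), (np.float64(0.185), 102), (np.float64(0.19), 100), (np.float64(0.195), 612), (np.float64(0.2), 727), (np.float64(0.205), 178), (np.float64(0.21), 52), (np.float64(0.215), 18), (np.float64(0.22), 51), (np.float64(0.225), 205), (np.float64(0.23), 19), (np.float64(0.275), 44), (np.float64(0.28), 16)]
0.085 210 [ 0.639 -0.079  0.095] [ 595.6 -105.8] [189.8 152. ] 40.2
0.05 1107 [ 0.635 -0.083  0.057] [595.2 -48.8] [201.6 235.1] 85.6
0.21 342 [ 0.645 -0.075  0.227] [639.5 -69.8] [ 28.8 167.5] 14.5
0.232 40 [ 0.658 -0.109  0.242] [ 655.4 -108.9] [ 9.5 17.3] 23.3
0.26 96 [ 0.655 -0.11   0.278] [ 652.6 -110.5] [15.  17.3] 23.2
```

View pics/crop1.png

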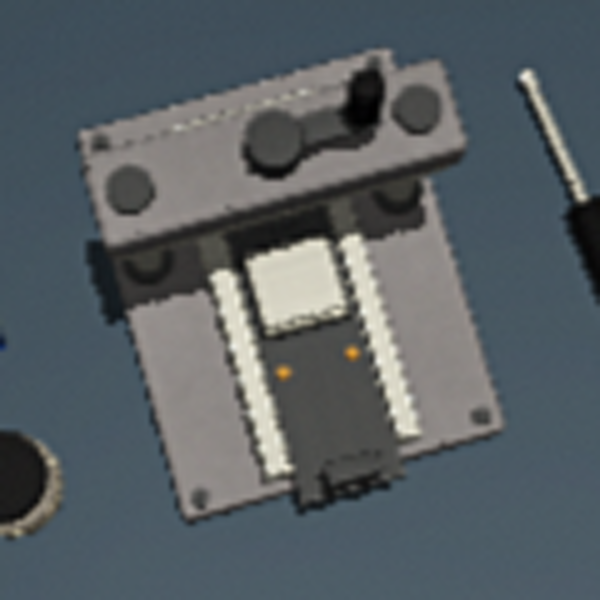

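```bash
python3 - <<'E'
from h import *
for n in("top","scene"):
    Z=np.load(n+"0.npz");P=Z["P"];im=Z["im"].astype(int)
    C=P.reshape(-1,3);I=im.reshape(-1,3)
    m=(C[:,2]>.017)&(C[:,2]<.034)&(C[:,0]>.45)&(C[:,0]<.78)&(C[:,1]>-.18)&(C[:,1]<.06)
    mk=cv2.morphologyEx(m.reshape(P.shape[:2]).astype(np.uint8),cv2.MORPH_OPEN,np.ones((3,3)))>0
    q=C[mk.ravel()];r=cv2.minAreaRect((q[:,:2]*1000).astype(np.float32)); print(n,"plate",r)
    white=(I.min(1)>190)&(C[:,2]>.04)&(C[:,2]<.07)&(C[:,0]>.47)&(C[:,0]<.62)&(C[:,1]>-.17)&(C[:,1]<0)
    a=np.radians(14.5);q=C[white]-[.64,-.0665,0];u=q@[np.cos(a),np.sin(a),0];v=q@[-np.sin(a),np.cos(a),0]
    for s in(1,-1):
        k=(v*s>.028)&(v*s<.05)
        if k.sum()>10: print("rail",s,k.sum(),np.degrees(np.polyfit(u[k],v[k],1)[0])+14.5,v[k].mean(),u[k].min(),u[k].max())
E
```

```text
top plate ((606.8461303710938, -75.35658264160156), (235.05638122558594, 190.03221130371094), 16.873964309692383)
rail 1 128 16.62092352024312 0.03419705283565855 -0.1445195210129554 -0.029332838175615307
rail -1 130 16.812855987521978 -0.040741382081895226 -0.14102075332943187 -0.032330162289163814
scene plate ((607.427978515625, -76.99284362792969), (236.18264770507812, 190.24571228027344), 16.891170501708984)
rail 1 45 15.310114959547953 0.03239845901663361 -0.14587672532436222 -0.10849370203864629
```

```bash
python3 -m jog '[[1,11.2,16.2,0,0,0,-0.7],[1,11.2,16.2,0,0,0,-0.7],[1,11.2,16.2,0,0,0,-0.7],[1,11.2,16.2,0,0,0,-0.7],[1,11.2,16.2,0,0,0,-0.7]]'
```

```text
time: 1.3
ee_pos: [0.3178, -0.3141, 0.2314]
tcp_rot: [-90.0, -0.0, -75.0]
wrist_force: [0.1, 0.1, -0.4]
opening: 0.012
```

```bash
python3 -m jog '[[1,5.76,7.74,0,0,0,0.36],[1,5.76,7.74,0,0,0,0.36],[1,5.76,7.74,0,0,0,0.36],[1,5.76,7.74,0,0,0,0.36],[1,5.76,7.74,0,0,0,0.36]]'
python3 -m jog '[[1,0,0,-2,0,0,0],[1,0,0,-4,0,0,0],[1,0,0,-5,0,0,0],[1,0,0,-5,0,0,0],[1,0,0,-5,0,0,0]]'
python3 - <<'E'
from h import *
o=bot.get_obs();print(o['q'])
c=cam("wrist");im,d=bot.camera("wrist");P=cloud("wrist",d,c);np.savez("w1.npz",P=P)
cv2.imwrite("pics/w1.png",im[:,:,::-1])
E
```

```text
time: 1.8
ee_pos: [0.4623, -0.1199, 0.2315]
tcp_rot: [-90.0, -0.0, -73.1]
wrist_force: [0.1, -0.4, -0.0]
opening: -0.0
time: 2.3
ee_pos: [0.4613, -0.1224, 0.1073]
tcp_rot: [-90.0, -0.0, -73.2]
wrist_force: [0.1, 0.4, 1.0]
opening: 0.0001
[-1.48555916e+01 -5.64409367e+00 -1.42000857e+01  8.14201424e+01
  1.86824932e-03  1.48298730e+02]
```

View pics/w1.png

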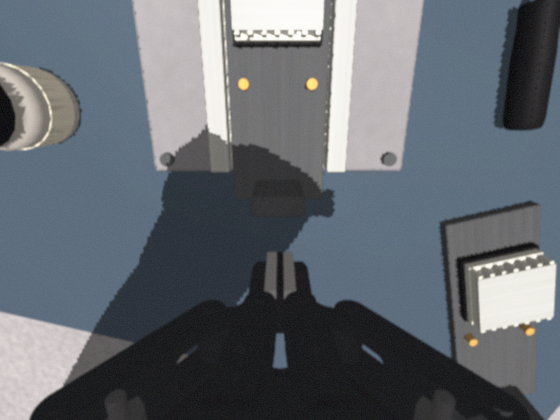

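```bash
python3 - <<'E'
from h import *
P=np.load("w1.npz")["P"];a=np.radians(16.8);d=np.array([np.cos(a),np.sin(a),0]);n=np.array([-d[1],d[0],0])
ax=np.array([.639,-.067,0])
for nm,s in(("tabtop",np.s_[180:194,258:298]),("tabface",np.s_[200:212,258:298]),("tray",np.s_[110:170,245:315]),("rail L",np.s_[60:120,208:222])):
    q=P[s].reshape(-1,3);q=q[~np.isnan(q[:,0])];m=np.median(q,0);print(nm,m.round(4),np.percentile(q,[5,95],axis=0).round(3).tolist(),"u,v",((m-ax)@d).round(4),((m-ax)@n).round(4))
print((np.array(bot.get_obs()['ee_pos'])-ax)@np.c_[d,n], bot.get_obs()['ee_pos'])
E
```

```text
tabtop [ 0.4956 -0.1106  0.0737] [[0.492, -0.121, 0.058], [0.499, -0.1, 0.087]] u,v -0.1498 -0.0003
tabface [ 0.4912 -0.1123  0.0956] [[0.487, -0.122, 0.095], [0.496, -0.103, 0.097]] u,v -0.1546 -0.0006
tray [ 0.5208 -0.1044  0.0556] [[0.503, -0.125, 0.055], [0.538, -0.085, 0.057]] u,v -0.124 -0.0017
rail L [ 0.538  -0.059   0.0596] [[0.523, -0.064, 0.058], [0.552, -0.054, 0.061]] u,v -0.0944 0.0368
[-0.18559409 -0.0020366 ] [ 0.4619158  -0.12259228  0.10821076]
```

```bash
python3 -m jog '[[1,0,0.06,-0.8,0,0,0],[1,0,0.06,-1.55,0,0,0],[1,0,0.06,-1.55,0,0,0],[1,0.19,0.12,-1.55,0,0,0],[1,0.38,0.18,-1.55,0,0,0]]'
python3 -m jog '[[1,0.25,0.075,0,0,0,0],[1,0.5,0.15,0,0,0,0],[1,0.75,0.225,0,0,0,0],[1,1.0,0.3,0,0,0,0],[1,1.1,0.33,0,0,0,0]]'
```

```text
time: 2.85
ee_pos: [0.4721, -0.118, 0.0696]
tcp_rot: [-89.9, -0.1, -73.2]
wrist_force: [0.9, -0.8, 0.4]
opening: 0.0002
time: 3.35
ee_pos: [0.4988, -0.1093, 0.0675]
tcp_rot: [-90.0, 0.0, -73.1]
wrist_force: [-4.1, -1.0, 2.0]
opening: -0.0001
```

```bash
python3 -m jog '[[1,0.2,0.06,0,0,0,0],[1,0.4,0.12,0,0,0,0],[1,0.5,0.15,0,0,0,0],[1,0.57,0.172,0,0,0,0],[1,0.57,0.172,0,0,0,0]]'
python3 -m jog '[[1,0.03,0.01,0,0,0,0],[1,0.06,0.02,0,0,0,0],[1,0.09,0.03,0,0,0,0],[1,0.09,0.03,0,0,0,0]]'
```

```text
time: 3.85
ee_pos: [0.5128, -0.1051, 0.0674]
tcp_rot: [-90.0, 0.0, -73.1]
wrist_force: [-0.6, 0.2, 0.4]
opening: -0.0002
time: 4.25
ee_pos: [0.5147, -0.1044, 0.0674]
tcp_rot: [-90.0, 0.0, -73.1]
wrist_force: [-1.7, -1.0, -1.1]
opening: -0.0003
```

```bash
python3 -m jog '[[1,0.03,0.01,0,0,0,0],[1,0.06,0.018,0,0,0,0],[1,0.09,0.027,0,0,0,0],[1,0.11,0.033,0,0,0,0]]'
python3 -m jog '[[1,0.02,0.006,0,0,0,0],[1,0.04,0.012,0,0,0,0],[1,0.06,0.018,0,0,0,0],[1,0.08,0.024,0,0,0,0]]'
```

```text
time: 4.65
ee_pos: [0.5158, -0.1041, 0.0675]
tcp_rot: [-90.2, -0.0, -73.2]
wrist_force: [-13.2, -4.5, 5.6]
opening: -0.0001
time: 5.05
ee_pos: [0.5158, -0.1041, 0.0674]
tcp_rot: [-90.4, -0.0, -73.2]
wrist_force: [-25.5, -8.0, 12.7]
opening: 0.0002
```

```bash
python3 -m jog '[[1,-0.04,-0.012,0,0,0,0],[1,-0.04,-0.012,0,0,0,0],[1,-0.04,-0.012,0,0,0,0],[1,-0.6,-0.18,0,0,0,0],[1,-1,-0.3,0,0,0,0]]'
python3 -m jog '[[0.5,0,0,2,0,0,0],[0.5,-0.5,-0.2,4,0,0,0],[0.5,-0.5,-0.2,6,0,0,0],[0.5,-0.5,-0.2,8,0,0,0],[0.5,-0.5,-0.2,10.5,0,0,0]]'
python3 -m jog '[[0.5,2,-0.2,0.5,0,0,0],[0.5,3,-0.2,0.5,0,0,0],[0.5,3,-0.2,0.5,0,0,0],[0.5,3,-0.2,0.5,0,0,0]]'
python3 - <<'E'
from h import *
o=bot.get_obs();print(o['q'].round(1),o['ee_pos'])
c=cam("wrist");im,d=bot.camera("wrist");P=cloud("wrist",d,c);np.savez("w2.npz",P=P)
cv2.imwrite("pics/w2.png",im[:,:,::-1])
a=np.radians(16.8);D=np.array([np.cos(a),np.sin(a),0])
for nm in("tray_tab","crank_grip"):
  for r in bot.regions_of("wrist",nm)[:3]:
    q=P[r["pixels"]];q=q[~np.isnan(q[:,0])];print(nm,r["conf"],r["point"],np.percentile(q,[5,50,95],axis=0).round(3).tolist())
E
```

```text
time: 5.55
ee_pos: [0.4943, -0.1106, 0.0677]
tcp_rot: [-90.0, -0.0, -73.1]
wrist_force: [-0.1, -0.2, 0.5]
opening: -0.0001
time: 6.05
ee_pos: [0.4816, -0.1155, 0.3183]
tcp_rot: [-89.9, -0.0, -73.2]
wrist_force: [1.1, -0.5, 0.3]
opening: 0.0424
time: 6.45
ee_pos: [0.5573, -0.1205, 0.3277]
tcp_rot: [-90.0, 0.0, -73.1]
wrist_force: [-0.0, -0.3, 0.3]
opening: 0.0424
[-12.2  11.6  28.5 107.    0.  150.9] [ 0.55727144 -0.12049108  0.32769925]
tray_tab 0.77 [155.8, 478.3] [[0.619, -0.491, 0.006], [0.647, -0.412, 0.009], [0.673, -0.334, 0.042]]
tray_tab 0.7 [187.5, 37.3] [[0.317, 0.176, 0.009], [0.412, 0.222, 0.012], [0.463, 0.286, 0.039]]
tray_tab 0.58 [150.7, 262.1] [[0.53, -0.117, 0.054], [0.569, -0.086, 0.056], [0.683, -0.05, 0.095]]
crank_grip 0.8 [92.5, 310.1] [[0.643, -0.117, 0.275], [0.65, -0.11, 0.279], [0.657, -0.103, 0.281]]
```

View pics/w2.png

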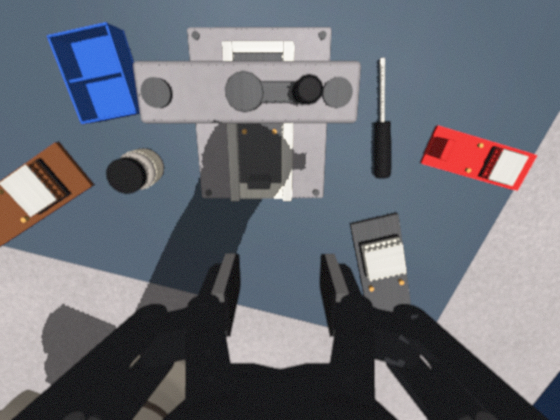

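```bash
python3 - <<'E'
from h import *
P=np.load("w2.npz")["P"];a=np.radians(16.8);D=np.array([np.cos(a),np.sin(a),0]);N=np.array([-D[1],D[0],0])
def show(nm,s,z0,z1):
    q=P[s].reshape(-1,3);q=q[(q[:,2]>z0)&(q[:,2]<z1)]
    r=cv2.minEnclosingCircle((q[:,:2]*1000).astype(np.float32));mm=(np.percentile(q,2,axis=0)+np.percentile(q,98,axis=0))/2
    print(nm,len(q),r,mm.round(4));return mm
hub=show("hub",np.s_[70:112,222:266],.215,.24);g=show("grip",np.s_[70:110,290:330],.27,.29);t=show("tab",np.s_[165:195,240:280],.088,.105)
print("grip-hub D,N",(g-hub)@D,(g-hub)@N,"tab from grip D",(t-g)@D,(t-g)@N)
E
```

```text
hub 1335 ((637.7283935546875, -69.197021484375), 16.625272750854492) [ 0.6372 -0.069   0.227 ]
grip 715 ((650.176513671875, -110.64408111572266), 8.87175464630127) [ 0.6501 -0.1105  0.278 ]
tab 225 ((532.2036743164062, -98.9451675415039), 15.115068435668945) [ 0.5326 -0.0989  0.0936]
grip-hub D,N 0.00033329945556943044 -0.04339445548138772 tab from grip D -0.10912065033152321 0.04506021798067551
```

```bash
python3 -m jog '[[0.5,2,0.2,0,0,0,0],[0.5,3.7,0.4,0,0,0,0],[0.5,3.7,0.4,0,0,0,0],[0.5,3.7,0.4,0,0,0,0]]'
python3 -m jog '[[0.5,0,0,-1,0,0,0],[0.5,0,0,-2,0,0,0],[0.5,0,0,-3,0,0,0],[0.5,0,0,-3.65,0,0,0],[0.5,0,0,-3.65,0,0,0]]'
python3 -c "
from workcell import bot;o=bot.get_obs();print(o['ee_pos'],o['wrist_force'],o['q'].round(1))"
```

```text
time: 7.0
ee_pos: [0.6498, -0.1105, 0.3266]
tcp_rot: [-90.1, 0.1, -73.1]
wrist_force: [-1.0, 0.1, -0.6]
opening: 0.0428
time: 7.5
ee_pos: [0.647, -0.1106, 0.2372]
tcp_rot: [-90.0, 0.0, -73.2]
wrist_force: [-1.2, -0.5, 0.0]
opening: 0.0424
[ 0.6470481  -0.11062245  0.23719364] [-1.2449617  -0.53206904  0.02300204] [ -9.7  20.8  29.5  98.7  -0.  153.5]
```

```bash
python3 -m jog '[[1,0,0,0,0,0,0],[1,0,0,0,0,0,0],[1,0,0,0,0,0,0],[1,0,0,0,0,0,0],[1,0,0,0,0,0,0]]' 60
python3 -m jog '[[1,0,0,0,0,0,0],[1,0,0,0,0,0,0],[1,0,0,0,0,0,0]]'
```

```text
time: 8.0
ee_pos: [0.6492, -0.1109, 0.2399]
tcp_rot: [-89.9, -0.1, -73.2]
wrist_force: [-4.2, -1.9, 8.0]
opening: 0.0164
time: 8.3
ee_pos: [0.6492, -0.1109, 0.2399]
tcp_rot: [-89.9, -0.1, -73.2]
wrist_force: [-4.9, -1.5, 7.2]
opening: 0.0166
```

```bash
python3 -m jog '[[0.7,0,0,0,0,0,0],[0.7,0,0,0.2,0,0,0],[0.7,0,0,0.2,0,0,0],[1,0,0,0.2,0,0,0],[1,0,0,0.2,0,0,0]]'
python3 -m jog '[[1,0,0,0,0,0,0],[1,0,0,0,0,0,0],[1,0,0,0,0,0,0]]'
```

```text
time: 8.8
ee_pos: [0.6497, -0.1108, 0.2428]
tcp_rot: [-89.9, -0.1, -73.2]
wrist_force: [0.1, -1.5, 5.4]
opening: 0.0163
time: 9.1
ee_pos: [0.6497, -0.1107, 0.2428]
tcp_rot: [-89.9, -0.1, -73.2]
wrist_force: [0.7, -0.0, 5.3]
opening: 0.0162
```

```bash
cat > t.py <<'E'
import numpy as np,sys
from workcell import bot
o=bot.get_obs();p=np.array(o['ee_pos'])[:2]-[.637,-.0675];F=np.array(o['wrist_force'])
r=np.linalg.norm(p);e=p/r;t=np.array([e[1],-e[0]])
phi=(-73.2-np.degrees(np.arctan2(p[1],p[0])))%360
print("phi %.1f r %.1f  tang %.2f rad %.2f z %.2f  Tz %.3f"%(phi,r*1e3,-F[:2]@t,F[:2]@e,F[2],o['torque'][2]), "t",o['time'])
E
python3 - <<'E'
import numpy as np
C=lambda f:1.8*np.array([np.cos(np.radians(-73.2-f)),np.sin(np.radians(-73.2-f))])
for s in(0,90,180,270):
    print(s,"18:",[(C(s+18*k)-C(s)).round(2).tolist() for k in range(1,6)])
for s in range(0,360,45):
    print(s,"9:",[(C(s+9*k)-C(s)).round(2).tolist() for k in range(1,6)])
E
python3 t.py
```

```text
0 18: [[-0.56, -0.08], [-1.11, 0.02], [-1.61, 0.29], [-2.0, 0.7], [-2.24, 1.2]]
90 18: [[-0.08, 0.56], [0.02, 1.11], [0.29, 1.61], [0.7, 2.0], [1.2, 2.24]]
180 18: [[0.56, 0.08], [1.11, -0.02], [1.61, -0.29], [2.0, -0.7], [2.24, -1.2]]
270 18: [[0.08, -0.56], [-0.02, -1.11], [-0.29, -1.61], [-0.7, -2.0], [-1.2, -2.24]]
0 9: [[-0.28, -0.06], [-0.56, -0.08], [-0.84, -0.05], [-1.11, 0.02], [-1.37, 0.14]]
45 9: [[-0.24, 0.15], [-0.45, 0.34], [-0.63, 0.56], [-0.77, 0.8], [-0.87, 1.07]]
90 9: [[-0.06, 0.28], [-0.08, 0.56], [-0.05, 0.84], [0.02, 1.11], [0.14, 1.37]]
135 9: [[0.15, 0.24], [0.34, 0.45], [0.56, 0.63], [0.8, 0.77], [1.07, 0.87]]
180 9: [[0.28, 0.06], [0.56, 0.08], [0.84, 0.05], [1.11, -0.02], [1.37, -0.14]]
225 9: [[0.24, -0.15], [0.45, -0.34], [0.63, -0.56], [0.77, -0.8], [0.87, -1.07]]
270 9: [[0.06, -0.28], [0.08, -0.56], [0.05, -0.84], [-0.02, -1.11], [-0.14, -1.37]]
315 9: [[-0.15, -0.24], [-0.34, -0.45], [-0.56, -0.63], [-0.8, -0.77], [-1.07, -0.87]]
phi 0.4 r 45.1  tang 0.66 rad 0.23 z 5.29  Tz 0.057 t 9.1
```

```bash
python3 -m jog '[[1,-0.28,-0.06,0,0,0,0],[1,-0.56,-0.08,0,0,0,0],[1,-0.84,-0.05,0,0,0,0],[1,-1.11,0.02,0,0,0,0],[1,-1.37,0.14,0,0,0,0]]';python3 t.py
python3 -m jog '[[1,-0.24,0.15,0,0,0,0],[1,-0.45,0.34,0,0,0,0],[1,-0.63,0.56,0,0,0,0],[1,-0.77,0.8,0,0,0,0],[1,-0.87,1.07,0,0,0,0]]';python3 t.py
```

```text
time: 9.6
ee_pos: [0.6167, -0.108, 0.2428]
tcp_rot: [-89.8, -0.2, -73.2]
wrist_force: [8.4, -5.8, 4.1]
opening: 0.0166
phi 43.5 r 45.3  tang 10.08 rad 1.44 z 4.08  Tz 0.022 t 9.6
time: 10.1
ee_pos: [0.5939, -0.082, 0.2428]
tcp_rot: [-89.9, -0.2, -73.2]
wrist_force: [2.8, -10.3, 3.9]
opening: 0.0165
phi 88.2 r 45.4  tang 10.63 rad 0.61 z 3.87  Tz 0.065 t 10.1
```

```bash
python3 -m jog '[[1,-0.06,0.28,0,0,0,0],[1,-0.08,0.56,0,0,0,0],[1,-0.05,0.84,0,0,0,0],[1,0.02,1.11,0,0,0,0],[1,0.14,1.37,0,0,0,0]]' >/dev/null;python3 t.py
python3 -m jog '[[1,0.15,0.24,0,0,0,0],[1,0.34,0.45,0,0,0,0],[1,0.56,0.63,0,0,0,0],[1,0.8,0.77,0,0,0,0],[1,1.07,0.87,0,0,0,0]]'>/dev/null;python3 t.py
```

```text
phi 132.9 r 45.3  tang 10.77 rad -0.61 z 6.55  Tz 0.007 t 10.6
phi 177.9 r 45.0  tang 10.87 rad -0.73 z 7.19  Tz 0.037 t 11.1
```

```bash
python3 -m jog '[[1,0.28,0.06,0,0,0,0],[1,0.56,0.08,0,0,0,0],[1,0.84,0.05,0,0,0,0],[1,1.11,-0.02,0,0,0,0],[1,1.37,-0.14,0,0,0,0]]'>/dev/null;python3 t.py
```

```text
phi 222.8 r 44.8  tang 11.04 rad -1.72 z 7.21  Tz -0.004 t 11.6
```

```bash
python3 -m jog '[[1,0.24,-0.15,0,0,0,0],[1,0.45,-0.34,0,0,0,0],[1,0.63,-0.56,0,0,0,0],[1,0.77,-0.8,0,0,0,0],[1,0.87,-1.07,0,0,0,0]]'>/dev/null;python3 t.py
```

```text
phi 267.5 r 44.7  tang 9.97 rad -1.70 z 6.40  Tz 0.003 t 12.1
```

```bash
python3 -m jog '[[1,0.06,-0.28,0,0,0,0],[1,0.08,-0.56,0,0,0,0],[1,0.05,-0.84,0,0,0,0],[1,-0.02,-1.11,0,0,0,0],[1,-0.14,-1.37,0,0,0,0]]'>/dev/null;python3 t.py
```

```text
phi 312.5 r 44.8  tang 9.76 rad 1.39 z 4.58  Tz 0.038 t 12.6
```

```bash
python3 -m jog '[[1,-0.15,-0.24,0,0,0,0],[1,-0.34,-0.45,0,0,0,0],[1,-0.56,-0.63,0,0,0,0],[1,-0.8,-0.77,0,0,0,0],[1,-1.07,-0.87,0,0,0,0]]'>/dev/null;python3 t.py
```

```text
phi 356.9 r 45.0  tang 16.75 rad 3.23 z 2.80  Tz 0.052 t 13.1
```

```bash
python3 -m jog '[[1,-0.28,-0.06,0,0,0,0],[1,-0.56,-0.08,0,0,0,0],[1,-0.84,-0.05,0,0,0,0],[1,-1.11,0.02,0,0,0,0],[1,-1.37,0.14,0,0,0,0]]' >/dev/null;python3 t.py
python3 -m jog '[[1,-0.24,0.15,0,0,0,0],[1,-0.45,0.34,0,0,0,0],[1,-0.63,0.56,0,0,0,0],[1,-0.77,0.8,0,0,0,0],[1,-0.87,1.07,0,0,0,0]]'>/dev/null;python3 t.py
```

```text
phi 42.0 r 45.3  tang 16.91 rad 2.31 z 1.97  Tz 0.015 t 13.6
phi 86.6 r 45.4  tang 17.60 rad 1.42 z 2.85  Tz -0.001 t 14.1
```

```bash
python3 -m jog '[[1,-0.06,0.28,0,0,0,0],[1,-0.08,0.56,0,0,0,0],[1,-0.05,0.84,0,0,0,0],[1,0.02,1.11,0,0,0,0],[1,0.14,1.37,0,0,0,0]]' >/dev/null;python3 t.py
python3 -m jog '[[1,0.15,0.24,0,0,0,0],[1,0.34,0.45,0,0,0,0],[1,0.34,0.45,0,0,0,0],[1,0.34,0.45,0,0,0,0]]'>/dev/null;python3 t.py
```

```text
phi 131.1 r 45.3  tang 18.30 rad 0.67 z 6.91  Tz -0.005 t 14.6
phi 150.4 r 45.2  tang 11.41 rad -0.11 z 6.96  Tz 0.029 t 15.0
```

```bash
python3 -m jog '[[0.5,0,0,0,0,0,0],[0.5,0,0,0,0,0,0],[0.5,0,0,0,0,0,0],[0.5,0,0,0.4,0,0,0],[0.5,0,0,1.2,0,0,0]]'
python3 -m jog '[[0.5,0,0,1,0,0,0],[0.5,0,0,2,0,0,0],[0.5,0,0,3,0,0,0],[0.5,-2,-0.5,3,0,0,0],[0.5,-4,-1,3,0,0,0]]'
python3 -m jog '[[0.5,0,0,0,0,0,0],[0.5,0,0,0,0,0,0],[0.5,0,0,0,0,0,0]]'
python3 - <<'E'
from h import *
c=cam("wrist");im,d=bot.camera("wrist");P=cloud("wrist",d,c);cv2.imwrite("pics/w3.png",im[:,:,::-1])
for r in bot.regions_of("wrist","crank_grip")[:2]:
    q=P[r["pixels"]];q=q[q[:,2]>.265];m=(np.percentile(q,2,axis=0)+np.percentile(q,98,axis=0))/2
    p=m[:2]-[.637,-.0675];print(r["conf"],r["point"],m.round(3),"phi",(-73.2-np.degrees(np.arctan2(p[1],p[0])))%360)
E
```

```text
time: 15.5
ee_pos: [0.605, -0.0346, 0.2714]
tcp_rot: [-90.1, 0.1, -73.1]
wrist_force: [0.2, -0.3, -0.5]
opening: 0.0424
time: 16.0
ee_pos: [0.5099, -0.0592, 0.3462]
tcp_rot: [-90.1, 0.0, -73.1]
wrist_force: [-1.0, 0.1, 1.9]
opening: 0.0427
time: 16.3
ee_pos: [0.509, -0.0589, 0.3476]
tcp_rot: [-89.9, -0.0, -73.1]
wrist_force: [0.3, -0.8, 0.7]
opening: 0.0427
0.87 [81.6, 290.7] [ 0.604 -0.037  0.278] phi 150.153769349934Traceback (most recent call last):
  File "<stdin>", line 4, in <module>
    return _quantile_unchecked(
        a, q, axis, out, overwrite_input, method, keepdims, weights)
    return _ureduce(a,
                    func=_quantile_ureduce_func,
    ...<5 lines>...
                    overwrite_input=overwrite_input,
                    method=method)
    r = func(a, **kwargs)
    result = _quantile(arr,
                       quantiles=q,
    ...<2 lines>...
                       out=out,
                       weights=wgt)
    slices_having_nans = np.isnan(arr[-1, ...])
                                  ~~~^^^^^^^^^
IndexError: index -1 is out of bounds for axis 0 with size 0
```

View pics/w3.png

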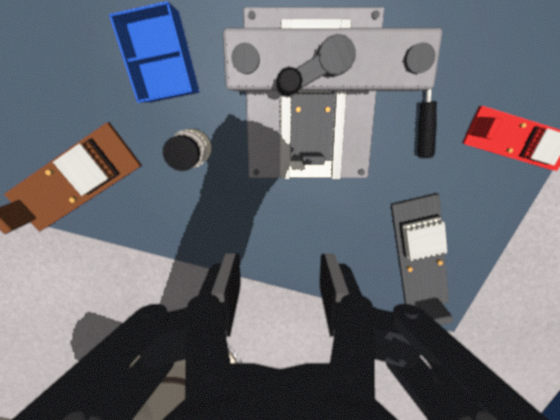

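The picture shows the grip (290,81) let go at about 150°, i.e. 510° in total. The tray is still home in the slideway (tab at 313,158), the bystanders are in place and the gripper is clear.

```bash
python3 -c "
from workcell import bot;print(bot.job_done())"
```

```text
the job is handed in; nothing more can be done
None
```

I pushed the tray home, wound the crank down to contact plus about half a turn, let go and handed the job in at about 16 s. No verdict was reported.

- **Tray:** I pushed the tab until it stopped moving while the force rose from about 2 N to about 27 N. The wrist camera then put the tab 109.1 mm in front of the screw axis, against 109.5 mm nominal at home.
- **Crank:** Turning clockwise took about 10–11 N at the grip until 312°. By 357° it had risen to about 17 N. That is a rise of about 7 N, a little more than the 5 N described, but it stayed at 17–18 N afterwards. I took contact as about 330°, uncertain by about 17°, and stopped at 510°. The clamping force should be about 216 N, give or take 5 N; I could not measure it directly.
- **Final check:** The last wrist picture shows the crank still at 150° (510° in total), the tray seated and the bystanders in place by eye. The gripper is clear, with wrist force near zero. My last script ended with an error on a second, empty detection, after it had printed the crank result; this had no effect on the job.

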